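Close the dark cover over a sensor module and hold it on its contacts

TASK

Set up the dark reading: lay the sensor module in the nest of the fixture with its orange band at the end of the nest nearest the orange dot, then put the black cover on the same way round, feeling it over the two locating pins (hidden once the cover is above them) until it drops on. Press the cover down against the sprung contacts until it sits flush on the deck, and finish while still holding it pressed down there; leave the lens box and the dropper bottle just behind the work where they stand.

Things in the scene. Friction and masses are not known exactly. Their poses are not given: they have to be found in the camera images.
- fixture: fixture fixed to the bench: aluminium deck 130 (x) x 136 (y) mm, top 30 mm above the bench, orange dot at its +y end, low black readout box along +x. Origin: deck centre at bench height. Rectangular nest in the middle, 39 (x) x 61 (y) mm, mouth bevelled by 2.5 mm; at the middle of its +x and -x sides finger notches 30 mm wide (y), 20 mm deep (x), open to 11 mm above the bench. Place and yaw vary
- nest (a point): centre of the nest at the level of the sprung contact plate when it is up, 11 mm below the deck top; axes as the fixture. The loaded module's underside rests here, and its top then stands 5 mm above the deck
- pin_tall (a point): tip of the tall locating pin, steel, 8 mm diameter with a 4 mm long tapered tip (4.4 mm wide at the top), 15 mm above the deck top, near the +y end (at fixture x -16, y +46 mm)
- pin_short (a point): tip of the short locating pin, same diameter and taper, 11 mm above the deck top, near the -y end (at fixture x -16, y -46 mm)
- contact_bed (a joint): travel of the sprung contact plate in the nest, m: 0 when up, grows as it is pressed, stop at 0.006; 0.005 when the cover is flush with the module under it. It takes 7 N to start it and 12 N at 5 mm, so it carries module and cover and lifts the cover about 5 mm off the deck when let go
- module: sensor module: dark grey metal block 36 (x) x 58 (y) x 16 (z) mm, 70 to 120 g, window on top, orange band near its +y end; the bottom 3 mm are 1.5 mm narrower all round. Origin: centre of its underside, z up. Loaded, its axes point as the fixture's. Starts loose, flat on the bench, within 45 degrees of the fixture's direction
- module_mark (a point): middle of the orange band on the module's top face, 21 mm from its centre along its +y
- dark_cover: black plate 96 (x) x 120 (y) x 22 (z) mm, 240 to 390 g, with a centred aluminium grip bar on top, 18 mm thick (x), 74 mm long (y), up to 52 mm above the underside; orange dot at the +y end. Origin: centre of its underside, z up. Closed, it lies straight over the fixture's origin, axes as the fixture's, underside on the deck. Starts flat on the bench, within 45 degrees of that direction
- bore_round (a point): mouth of the round blind bore in the cover's underside (9.5 mm diameter, 18 mm deep), at cover x -16, y +46 mm; goes over the tall pin
- bore_slot (a point): mouth of the slotted blind bore in the cover's underside (9.5 mm in x, 15.5 mm in y, 18 mm deep), at cover x -16, y -46 mm; goes over the short pin
- lens_box: bystander: round cream lens box, 41 mm diameter, 20 mm high, standing loose just behind the work (the one nearer the robot, if you see two); origin at the centre of its underside
- dropper_bottle: bystander: brown dropper bottle, 33 mm diameter, 102 mm high, standing loose just behind the work (the one nearer the robot, if you see two); origin at the centre of its underside
There are look-alikes about, which are no part of the job. Of the things shaped like the dark_cover, the black one is meant.

How it is judged:
By the outcome, as a careful person would: the job done as asked, in the order asked, and still so for the second after the job is handed in, while the arm keeps its last pose, push and grip.
It also fails if it takes over 61 s, if anything falls off the work surface, if the arm or the gripper's body presses on something with over 40 N, if the wrist force passes 120 N, or if a joint passes its speed limit or range.

ROBOT

A 6-joint arm with a two-finger parallel gripper is mounted at the origin on a cart in front of the work surface, level with it; the furniture and walls round the work are solid. World frame = base frame: x ahead of the robot, y to its left, z up, the work surface at z = 0. Lengths are in m, angles in rad, forces in N, time in s.
With the tool pointing down it reaches from about 0.3 to 0.875 m from the base axis. Payload 6.4 kg.
Tool frame: the origin (TCP) lies on the centre line of the jaws, within the pads' length; the fingertips stand 25 mm ahead of it and the grasp point (between the pads) lies 6 mm ahead of it (r.tip_extent is the distance from the TCP to the fingertips, in m); z points along the fingers, y is the line along which they close (so a half turn about z gives the same grasp; the last joint's range is limited). The gripper opens to 88 mm and grips with 3 to 60 N. Pads are 18 mm wide; open, the fingers measure 123 mm over their backs; the gripper's body (75 mm by 187 mm) begins 45 mm behind the grasp point.
Start: joints at [-1.529, 0.181, 1.607, -0, 1.354, -0.206], TCP at [0.141, -0.557, 0.264] pointing down, gripper open.
Joint ranges: [-2.99, 2.99], [-0.89, 2.07], [0.3, 2.58], [-1.14, 4.28], [0, 2.63], [-3.12, 3.12]. Speed limits (rad/s): [2.57, 2.57, 3.01, 3.14, 3.14, 3.14].

INTERFACE

Orientations are given as a unit quaternion [x, y, z, w].
In Python, from rig import r gives the robot as it stands. The module is installed in compiled form; this text tells all that it offers.
- The arm moves only by the tool servo_tool, never from a script. Its argument "targets" is a list of rows, each an object with "grip": the opening, from 0 (shut) to 1 (fully open); "offset": the shift along the world's x, y, z scaled (see below), a list of three; "yaw": the turn about the world's z scaled (see below). A call has 1 to 20 rows; each row is the pose to reach, as a shift and turn from the pose commanded when the call began; what a row does not reach only later rows make up. The controller multiplies each number of a shift by 20 cm and each number of a turn by 45 degrees. A row lasts 1/8 s, in which the tool goes at most 62.5 mm and 10.7 degrees, less where a joint would pass 70% of its speed; a pose out of reach is approached as far as the arm can. A call with a number of a shift or a turn outside -1 to 1 is refused whole. A call with a gripper value outside its range is refused whole. The fingers move at their own pace and stop on an object; "force" is the grip in N (left out, the last holds). Time passes only in rows, so rows that repeat a pose let the fingers close. It gives the time, the measured TCP pose, the force, the opening and the grip force at its end, in the units of the state.
- r.state(): the state, without advancing time (a new reading comes with each control period).
- r.read_camera(name): name is "side" or "top" or "wrist"; returns a dict with "color" (420x560x3 uint8, red, green, blue), "camera_matrix" (3x3 intrinsics, pixels), "eye" and "attitude" of the camera in the world. Camera axes: x right, y down, z forward; pixel columns grow to the right and rows downward; lengths in m; the calibration is good to about 2 mm. The wrist camera is an equidistant fisheye: a pixel r from the principal point sees the ray r / f radians off the axis. A picture is of the moment at which its call begins. There is no depth.
- r.finish_job(): hands the job in; it is judged then, once.
The state is a dict: "clock": time; "joint_positions": joint angles; "joint_vel": joint speeds; "effort": joint torques, N m; "tool_pos": TCP position; "eef_rot": TCP orientation; "force": force on the tool from outside, world axes, zero at the start; "wrist_torque": the same for the moment, N m; "width": opening from 0.0 (shut) to 1.0 (fully open); "grasp_force": force on a finger pad.
Only numpy, scipy, OpenCV 4.12 (cv2) and the standard library are available. Lean on these libraries where they do the work, as an engineer would, in place of code of your own. Each camera call takes 0.05 s, during which the arm holds its last target. There are 200 camera calls.

## Working session

There is one attempt and no reset: what is moved stays moved. The work goes in short steps, Python scripts to look and compute and a tool call to move; the robot and the scene stay as the last step left them, time stands still between calls to the robot, and variables do not carry over. Pictures are saved under pics/ and viewed, at most 10 in all, crops included, and the job is handed in when it is done.

Besides the shell and the picture viewer there is one more tool, called by a JSON object that holds its "op" and its "data". servo_tool: Moves the arm, as the interface text tells. Its arguments: {"type":"object","properties":{"targets":{"type":"array"},"force":{"type":"number"}},"required":["targets"]}

```bash
mkdir -p pics
python3 - <<'E'
from rig import r
import cv2,numpy as np
for n in("top","side"):
    d=r.read_camera(n);cv2.imwrite(f"pics/{n}0.png",d["color"][...,::-1])
    print(n,d["camera_matrix"],d["eye"],d["attitude"])
d=r.read_camera("wrist");cv2.imwrite("pics/wrist0.png",d["color"][...,::-1]);print(d["camera_matrix"],d["eye"],d["attitude"])
s=r.state();print(s)
E
```

```text
top [[506.42012641   0.         279.72715992]
 [  0.         506.42012641 217.28286027]
 [  0.           0.           1.        ]] [ 0.37518108 -0.10804002  1.22515604] [ 0.70736344 -0.70063547  0.07221206 -0.05943343]
side [[408.70948226   0.         272.85339404]
 [  0.         408.70948226 205.92077693]
 [  0.           0.           1.        ]] [1.07680207 0.25417657 0.81745068] [ 0.42026423  0.84818968 -0.29296132 -0.13463249]
[[325.1922621    0.         281.61631454]
 [  0.         325.1922621  209.11777172]
 [  0.           0.           1.        ]] [ 0.22187818 -0.53704007  0.38357895] [ 0.77875247 -0.60626783 -0.09981343  0.12657482]
{'clock': 0.15, 'joint_positions': array([-1.52933759e+00,  1.81392672e-01,  1.60774080e+00,  6.52437946e-07,
        1.35381166e+00, -2.06266228e-01]), 'joint_vel': array([-0.001439  , -0.00241079, -0.00363548,  0.00109307, -0.000844  ,
        0.00247652]), 'effort': array([ 2.07012075e-03, -4.34222353e+01, -3.42177451e+01,  7.04221381e-02,
        3.55216255e-02, -7.64482570e-05]), 'tool_pos': array([ 0.14100988, -0.55706329,  0.26302268]), 'eef_rot': array([ 9.92338627e-01,  1.23545913e-01,  5.59792505e-05, -6.73920870e-04]), 'force': array([ 0.18401131,  0.34580286, -0.5824606 ]), 'wrist_torque': array([-0.02793356,  0.0267498 , -0.00399158]), 'grasp_force': 0.0, 'width': 0.9996302925535377}
```

View pics/top0.png

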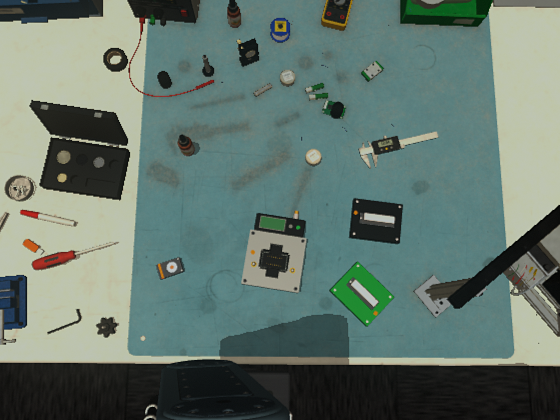

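View pics/side0.png

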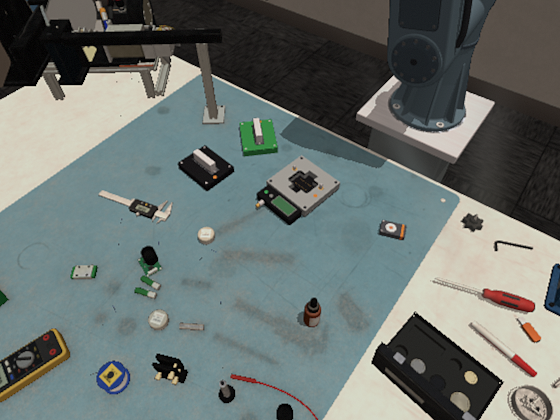

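Run:
```python
import cv2,numpy as np
t=cv2.imread("pics/top0.png");s=cv2.imread("pics/side0.png");w=cv2.imread("pics/wrist0.png")
c=lambda im,x,y,a,b:cv2.resize(im[y:y+b,x:x+a],(400,300),interpolation=cv2.INTER_CUBIC)
m=np.vstack([np.hstack([c(t,225,203,100,75),c(t,335,190,80,60)]),np.hstack([c(t,150,248,48,36),cv2.resize(w,(400,300))])])
cv2.imwrite("pics/m.png",m)
```

```text
(no output)
```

View pics/m.png

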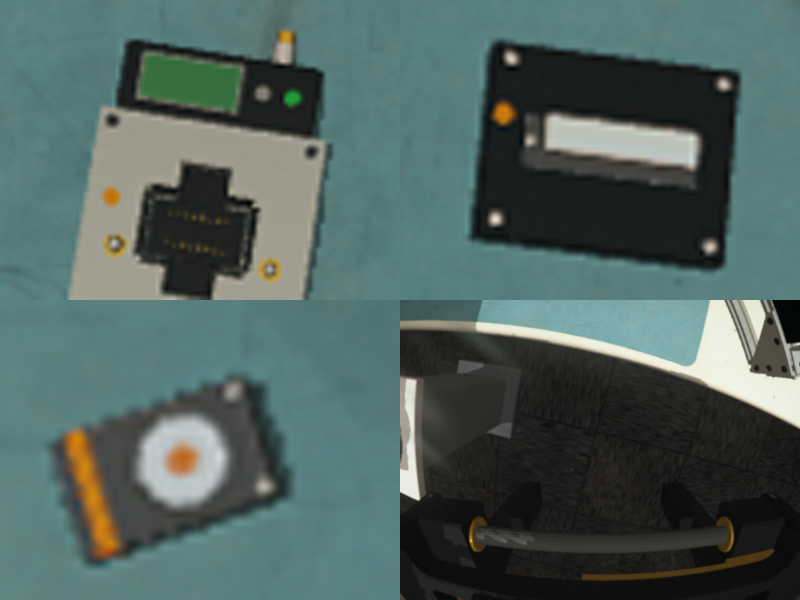

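```bash
cat > h.py <<'E'
from rig import r
import cv2,numpy as np
from scipy.spatial.transform import Rotation as R
def cam(n,save=None):
    d=r.read_camera(n);d["R"]=R.from_quat(d["attitude"]).as_matrix();d["n"]=n
    if save: cv2.imwrite(f"pics/{save}.png",d["color"][...,::-1])
    d["hsv"]=cv2.cvtColor(d["color"],cv2.COLOR_RGB2HSV);return d
def ray(d,p):
    K=d["camera_matrix"];x=(p[0]-K[0,2])/K[0,0];y=(p[1]-K[1,2])/K[1,1]
    if d["n"]=="wrist":
        a=np.hypot(x,y);s=np.sin(a)/max(a,1e-9);v=np.array([x*s,y*s,np.cos(a)])
    else: v=np.array([x,y,1.])
    v=d["R"]@v;return v/np.linalg.norm(v)
def onz(d,p,z):
    v=ray(d,p);e=np.array(d["eye"]);return e+v*(z-e[2])/v[2]
def tri(d1,p1,d2,p2):
    v1,v2=ray(d1,p1),ray(d2,p2);e1,e2=np.array(d1["eye"]),np.array(d2["eye"])
    t=np.linalg.lstsq(np.c_[v1,-v2],e2-e1,rcond=None)[0];a,b=e1+t[0]*v1,e2+t[1]*v2
    return (a+b)/2,np.linalg.norm(a-b)
def blobs(d,lo,hi,roi,amin=3,amax=1e9):
    x0,y0,x1,y1=roi;m=cv2.inRange(d["hsv"],np.array(lo),np.array(hi));k=np.zeros_like(m);k[y0:y1,x0:x1]=m[y0:y1,x0:x1]
    n,l,s,c=cv2.connectedComponentsWithStats(k)
    return [(c[i].round(2),int(s[i,4]),l==i) for i in range(1,n) if amin<=s[i,4]<=amax]
OR=((8,140,120),(22,255,255))
def rect(mask):
    c=max(cv2.findContours(mask.astype(np.uint8),0,2)[0],key=cv2.contourArea);b=cv2.minAreaRect(c);return b,cv2.boxPoints(b)
E
python3 - <<'E'
from h import *
t,s=cam("top"),cam("side")
def sh(n,L):
    for c,a,_ in L: print(n,c,a)
rt=dict(fix=(235,205,315,300),cov=(345,190,410,250),mod=(150,250,192,285))
rs=dict(fix=(250,150,345,228),cov=(172,138,240,190),mod=(375,215,410,245))
P={}
for k in rt:
    for d,q in((t,rt),(s,rs)):
        sh(k+d["n"]+" orange",blobs(d,*OR,q[k]))
        sh(k+d["n"]+" light",blobs(d,(0,0,140),(180,60,255),q[k],4))
for d,q in((t,rt),(s,rs)):
    b=max(blobs(d,(0,0,110),(180,60,255),q["fix"],300),key=lambda b:b[1]);print("deck",rect(b[2])[1].tolist())
# post
print("post base",onz(t,(432,297),0),onz(s,(213,116),0),"top",tri(t,(456,298),s,(207,42)),"arm end",tri(t,(462,305),s,(220,36)))
E
```

```text
fixtop orange [296. 212.] 9
fixtop orange [252.38 251.62] 13
fixtop orange [251.5  264.17] 6
fixtop orange [292.   268.86] 7
fixtop light [295.5  215.78] 18
fixtop light [273.62 260.78] 2197
fixside orange [315.   195.29] 7
fixside orange [257.56 204.78] 9
fixside light [269.45 159.39] 263
fixside light [292.25 151.25] 4
fixside light [300.  151.5] 4
fixside light [311.67 153.09] 78
fixside light [305.53 180.69] 1633
fixside light [252.17 168.83] 6
fixside light [260.25 168.25] 4
fixside light [253.92 174.31] 13
fixside light [258.4 174.8] 5
fixside light [253.12 180.38] 16
fixside light [257.76 184.51] 59
fixside light [340.24 191.31] 51
fixside light [254.56 199.  ] 9
fixside light [331.73 197.5 ] 22
fixside light [343.83 195.83] 6
fixside light [260.74 201.95] 19
fixside light [321.69 206.85] 26
fixside light [335.29 218.18] 68
fixside light [284.42 223.83] 36
fixside light [322.22 220.22] 9
fixside light [324.75 224.25] 4
fixside light [264.75 225.5 ] 4
fixside light [271.95 226.1 ] 20
covtop orange [355.18 212.18] 11
covtop light [399.5 206.5] 4
covtop light [378.74 217.82] 206

[... 583 characters left out ...]
4
modside light [390.31 227.21] 68
modside light [376.08 226.69] 13
modside light [379.67 238.67] 15
modside light [382.25 243.75] 4
deck [[240.21961975097656, 283.5722351074219], [248.7167510986328, 228.34100341796875], [306.6531982421875, 237.25430297851562], [298.15606689453125, 292.48553466796875]]
deck [[250.0, 226.99996948242188], [250.0, 149.99996948242188], [344.0, 149.99996948242188], [344.0, 226.99996948242188]]
post base [ 0.41550108 -0.49712645  0.        ] [ 4.22184540e-01 -4.99713992e-01  1.11022302e-16] top (array([ 0.41138845, -0.47366857,  0.24478779]), np.float64(0.018324999822429973)) arm end (array([ 0.38924512, -0.4667124 ,  0.2574518 ]), np.float64(0.01159423702457735))
```

Run:
```python
from h import *
t,s=cam("top"),cam("side")
f=lambda *a:print(*[np.round(x,4).tolist() if not isinstance(x,str) else x for x in a])
f("fixdot",*tri(t,(252.38,251.62),s,(315,195.29)))
f("covdot",*tri(t,(355.18,212.18),s,(214.38,176.62)))
f("bar",*tri(t,(378.74,217.82),s,(203.4,156.74)))
f("mod lens",*tri(t,(171.54,266.74),s,(390.31,227.21)))
f("mod band",*tri(t,(160.54,270.7),s,(401.82,230.88)))
# fixture: deck outline fit on top view at z=.03
b=max(blobs(t,(0,0,110),(180,60,255),(235,205,315,300),300),key=lambda b:b[1])
c=max(cv2.findContours(b[2].astype(np.uint8),0,1)[0],key=cv2.contourArea)[:,0].astype(float)
def fitrect(d,c,z):
    w=np.array([onz(d,p,z)[:2] for p in c],dtype=np.float32);R_=cv2.minAreaRect(w*1000);return R_
f("deck",*fitrect(t,c,.03))
f("pins",onz(t,(251.5,264.17),.045),onz(t,(292,268.86),.041),"dot",onz(t,(252.38,251.62),.03))
# cover black outline (top)
b=max(blobs(t,(0,0,0),(180,255,55),(340,190,412,250),300),key=lambda b:b[1])
c=max(cv2.findContours(b[2].astype(np.uint8),0,1)[0],key=cv2.contourArea)[:,0].astype(float)
f("cover",*fitrect(t,c,.022),"dot",onz(t,(355.18,212.18),.022))
b=[b for b in blobs(t,(0,0,140),(180,60,255),(345,190,410,250),100)][0]
c=max(cv2.findContours(b[2].astype(np.uint8),0,1)[0],key=cv2.contourArea)[:,0].astype(float)
f("bar",*fitrect(t,c,.052),onz(t,b[0],.052))
f("mod lens",onz(t,(171.54,266.74),.016),"band",onz(t,(160.54,270.7),.016))
f("lensbox",onz(t,(314,157),.02),"bottle",onz(t,(186,148),.05))
b=R.from_matrix
f("post arm far (z .25)",onz(t,(462,305),.25),onz(t,(550,222),.25))
```

```text
fixdot [0.5169, -0.0643, 0.0309] 0.0011
covdot [0.6164, -0.3116, 0.0236] 0.0009
bar [0.5979, -0.3627, 0.0509] 0.0008
mod lens [0.4808, 0.1271, 0.0167] 0.0002
mod band [0.4715, 0.1532, 0.0134] 0.0001
deck [497.7303, -114.9371] [137.7289, 132.2277] 81.6116
pins [0.4861, -0.0637, 0.045] [0.4764, -0.1583, 0.041] dot [0.5172, -0.0647, 0.03]
cover [597.0764, -362.0024] [121.5162, 97.9878] 83.1509 dot [0.617, -0.3122, 0.022]
bar [597.8936, -363.1083] [71.7766, 16.2019] 83.3918 [0.598, -0.3628, 0.052]
mod lens [0.4809, 0.1271, 0.016] band [0.4712, 0.1527, 0.016]
lensbox [0.7558, -0.2129, 0.02] bottle [0.7647, 0.0993, 0.05]
post arm far (z .25) [0.3926, -0.4747, 0.25] [0.5558, -0.6594, 0.25]
```

{"op": "servo_tool", "data": {"targets": [{"grip": 1,"offset": [0.8,1.0,0.2],"yaw": 1},{"grip": 1,"offset": [0.8,1.0,0.2],"yaw": 1},{"grip": 1,"offset": [0.8,1.0,0.2],"yaw": 1},{"grip": 1,"offset": [0.8,1.0,0.2],"yaw": 1},{"grip": 1,"offset": [0.8,1.0,0.2],"yaw": 1}]}}

```text
clock: 0.98
tool_pos: [0.303, -0.3551, 0.3047]
eef_rot: [0.868, 0.497, 0.0, 0.001]
force: [0.2, -0.4, -0.0]
width: 1.002
grasp_force: 0.0
```

{"op": "servo_tool", "data": {"targets": [{"grip": 1,"offset": [0.8,1.0,0],"yaw": 0.5},{"grip": 1,"offset": [0.8,1.0,0],"yaw": 0.5},{"grip": 1,"offset": [0.8,1.0,0],"yaw": 0.5},{"grip": 1,"offset": [0.8,1.0,0],"yaw": 0.5},{"grip": 1,"offset": [0.8,1.0,0],"yaw": 0.5},{"grip": 1,"offset": [0.8,1.0,0],"yaw": 0.5}]}}

```text
clock: 1.72
tool_pos: [0.4609, -0.1581, 0.3034]
eef_rot: [0.756, 0.654, -0.0, -0.0]
force: [0.6, -0.6, 0.3]
width: 1.0
grasp_force: 0.0
```

Run:
```python
from h import *
d=cam("wrist","w1");s=r.state();print(s["clock"],s["tool_pos"],s["eef_rot"],d["eye"],d["R"][:,2])
```

```text
1.775 [ 0.46050619 -0.15866618  0.30342175] [ 7.56838696e-01  6.53601537e-01 -4.45408723e-04 -1.43276598e-04] [ 0.4733406  -0.07613266  0.42395934] [-0.04728085 -0.31479308 -0.94798198]
```

View pics/w1.png

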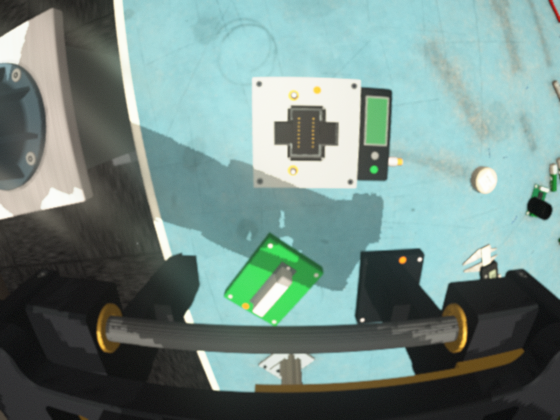

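{"op": "servo_tool", "data": {"targets": [{"grip": 1,"offset": [0.05,0.9,-0.15],"yaw": 0.65},{"grip": 1,"offset": [0.05,0.9,-0.15],"yaw": 0.65},{"grip": 1,"offset": [0.05,0.9,-0.15],"yaw": 0.65},{"grip": 1,"offset": [0.05,0.9,-0.15],"yaw": 0.65}]}}

```text
clock: 2.28
tool_pos: [0.4702, 0.0238, 0.2729]
eef_rot: [0.566, 0.825, -0.0, -0.001]
force: [0.1, -0.6, 0.4]
width: 0.997
grasp_force: 0.0
```

{"op": "servo_tool", "data": {"targets": [{"grip": 1,"offset": [0.04,0.35,-0.4],"yaw": 0},{"grip": 1,"offset": [0.04,0.35,-0.4],"yaw": 0},{"grip": 1,"offset": [0.04,0.35,-0.4],"yaw": 0}]}}

```text
clock: 2.65
tool_pos: [0.4776, 0.0912, 0.1914]
eef_rot: [0.568, 0.823, -0.002, -0.002]
force: [-0.1, 0.3, -0.9]
width: 1.002
grasp_force: 0.0
```

Run:
```python
from h import *
t=cam("top","t2");d=cam("wrist","w2");s=r.state();print(s["clock"],s["tool_pos"],s["eef_rot"],d["eye"],d["R"][:,2])
```

```text
2.75 [0.47978239 0.09032418 0.19446373] [ 5.67832644e-01  8.23143866e-01 -2.25237661e-04  4.61472570e-04] [0.45001642 0.16802591 0.31386532] [ 0.11061616 -0.29778429 -0.94820282]
```

View pics/w2.png

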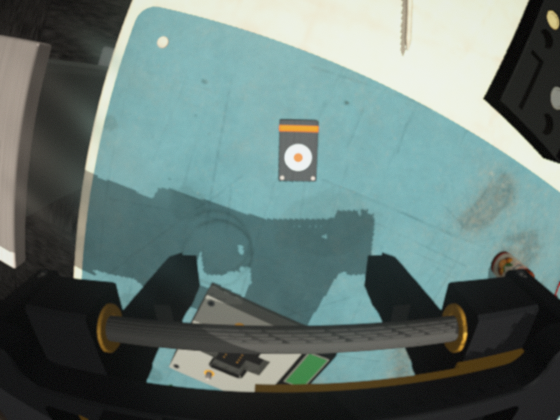

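Run:
```python
from h import *
f=lambda *a:print(*[np.round(x,4).tolist() if not isinstance(x,str) else x for x in a])
d=cam("wrist");s=r.state();Rt=R.from_quat(s["eef_rot"]).as_matrix()
M=Rt.T@d["R"];off=Rt.T@(np.array(d["eye"])-s["tool_pos"]);np.savez("cal.npz",M=M,off=off)
def wr(d,m,z):
    c=max(cv2.findContours(m.astype(np.uint8),0,1)[0],key=cv2.contourArea)[:,0].astype(float)
    w=np.array([onz(d,p,z)[:2] for p in c],dtype=np.float32)*1000
    return cv2.minAreaRect(w)
# module: not teal, in roi
x0,y0,x1,y1=265,108,332,192
sub=np.zeros((420,560),bool);h=d["hsv"];sub[y0:y1,x0:x1]=~((h[y0:y1,x0:x1,0]>80)&(h[y0:y1,x0:x1,0]<105)&(h[y0:y1,x0:x1,1]>70))
sub=cv2.morphologyEx(sub.astype(np.uint8),cv2.MORPH_OPEN,np.ones((3,3)))
f("module z16",*wr(d,sub,.016),"z8",*wr(d,sub,.008))
for b in blobs(d,*OR,(265,108,332,192)): f("or",b[0],b[1],onz(d,b[0],.016))
# fixture from w1
img=cv2.imread("pics/w1.png");q=[7.56838696e-01,6.53601537e-01,-4.45408723e-04,-1.43276598e-04]
e=dict(n="wrist",camera_matrix=d["camera_matrix"],eye=[0.4733406,-0.07613266,0.42395934],R=R.from_quat(q).as_matrix()@M,hsv=cv2.cvtColor(img,cv2.COLOR_BGR2HSV))
for V in(150,190):
  b=max(blobs(e,(0,0,V),(180,40,255),(245,70,366,195),300),key=lambda b:b[1]);f("deck",*wr(e,b[2],.03),b[1])
for b in blobs(e,(10,100,100),(32,255,255),(245,70,366,195),4): f("or",b[0],b[1],onz(e,b[0],.03))
```

```text
module z16 [478.2905, 137.6434] [61.088, 68.951] 20.2776 z8 [479.0305, 136.8366] [62.7225, 70.7959] 20.2775
or [296.66, 127.04] 244 [0.4711, 0.1526, 0.016]
or [296.23, 156.19] 31 [0.4806, 0.1271, 0.016]
deck [496.2447, -114.9959] [138.3466, 132.499] 81.4099 9086
deck [495.8263, -114.7313] [138.2418, 131.5353] 81.6057 8415
or [316.9, 89.72] 39 [0.5165, -0.0644, 0.03]
or [292.71, 95.42] 38 [0.4869, -0.0676, 0.03]
or [298.5, 118.0] 6 [0.4899, -0.0956, 0.03]
or [313.0, 118.29] 7 [0.5071, -0.0983, 0.03]
or [298.5, 122.5] 4 [0.4891, -0.1011, 0.03]
or [312.5, 122.5] 4 [0.5059, -0.1033, 0.03]
or [312.5, 126.5] 4 [0.5052, -0.1081, 0.03]
or [312.5, 130.0] 6 [0.5046, -0.1124, 0.03]
or [312.5, 134.0] 6 [0.504, -0.1172, 0.03]
or [298.0, 134.25] 4 [0.4866, -0.1152, 0.03]
or [298.25, 138.0] 4 [0.4862, -0.1198, 0.03]
or [312.29, 138.0] 7 [0.5031, -0.122, 0.03]
or [298.25, 142.0] 4 [0.4856, -0.1246, 0.03]
or [312.5, 142.0] 6 [0.5027, -0.127, 0.03]
or [292.42, 168.39] 33 [0.474, -0.1561, 0.03]
```

{"op": "servo_tool", "data": {"targets": [{"grip": 0.7,"offset": [-0.007,0.213,-0.475],"yaw": -0.01},{"grip": 0.7,"offset": [-0.007,0.213,-0.475],"yaw": -0.01},{"grip": 0.7,"offset": [-0.007,0.213,-0.475],"yaw": -0.01},{"grip": 0.7,"offset": [-0.007,0.213,-0.475],"yaw": -0.01}]}}

```text
clock: 3.3
tool_pos: [0.4796, 0.134, 0.1009]
eef_rot: [0.571, 0.821, 0.001, 0.001]
force: [0.3, 0.1, 0.3]
width: 0.698
grasp_force: 0.0
```

Run:
```python
from h import *
s=r.state();print(s["clock"],s["tool_pos"],s["eef_rot"],s["joint_positions"])
d=cam("wrist","w3")
f=lambda *a:print(*[np.round(x,4).tolist() if not isinstance(x,str) else x for x in a])
for b in blobs(d,*OR,(200,20,400,330),10): f("or",b[0],b[1],onz(d,b[0],.016),rect(b[2])[0])
print(r.state()["tool_pos"])
```

```text
3.3 [0.47960359 0.13395786 0.10090978] [0.57050551 0.82129198 0.00086389 0.00148058] [ 3.37675277e-02  2.27567284e-01  1.92178129e+00 -4.61561768e-04
  9.88837521e-01 -3.22531254e-01]Traceback (most recent call last):
  File "<stdin>", line 5, in <module>
  File "<stdin>", line 4, in <lambda>
    return _wrapfunc(a, 'round', decimals=decimals, out=out)
    return _wrapit(obj, method, *args, **kwds)
    conv = _array_converter(obj)
ValueError: setting an array element with a sequence. The requested array has an inhomogeneous shape after 1 dimensions. The detected shape was (3,) + inhomogeneous part.
```

View pics/w3.png

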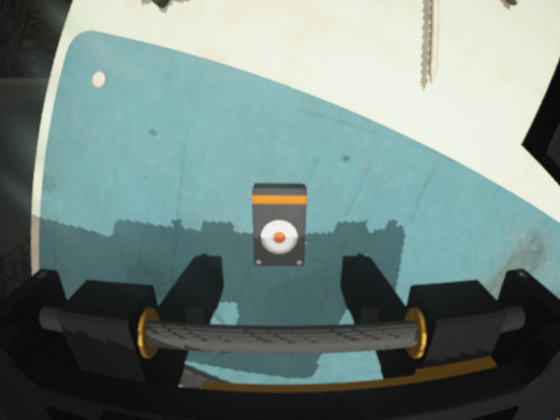

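Run:
```python
from h import *
d=cam("wrist")
for b in blobs(d,*OR,(200,20,400,330),10): print("or",b[0],b[1],onz(d,b[0],.016),rect(b[2])[0])
s=r.state();print(s["tool_pos"],s["eef_rot"]); C=np.load("cal.npz")
e=dict(n="wrist",camera_matrix=d["camera_matrix"],eye=[0.45001642,0.16802591,0.31386532],R=R.from_quat([5.67832644e-01,8.23143866e-01,-2.25237661e-04,4.61472570e-04]).as_matrix()@C["M"])
L=[b[0] for b in blobs(d,*OR,(200,20,400,330),10)]
print(tri(d,L[0],e,(296.66,127.04)))
```

```text
or [277.88 199.25] 452 [0.47092718 0.15254924 0.016     ] ((278.5, 199.0), (8.0, 53.0), 90.0)
or [278.33 236.85] 73 [0.4805497  0.12727261 0.016     ] ((278.5, 237.0), (8.0, 9.0), 90.0)
[0.47976038 0.13421025 0.10116663] [0.57054191 0.82126543 0.00126399 0.00185153]
(array([0.4702691 , 0.15299363, 0.01774163]), np.float64(0.000979000299751284))
```

{"op": "servo_tool", "data": {"targets": [{"grip": 0.7,"offset": [-0.0075,-0.0065,-0.2],"yaw": 0},{"grip": 0.7,"offset": [-0.0075,-0.0065,-0.37],"yaw": 0},{"grip": 0.7,"offset": [-0.0075,-0.0065,-0.37],"yaw": 0},{"grip": 0.7,"offset": [-0.0075,-0.0065,-0.37],"yaw": 0},{"grip": 0.3,"offset": [-0.0075,-0.0065,-0.37],"yaw": 0},{"grip": 0.3,"offset": [-0.0075,-0.0065,-0.37],"yaw": 0},{"grip": 0.3,"offset": [-0.0075,-0.0065,-0.37],"yaw": 0},{"grip": 0.3,"offset": [-0.0075,-0.0065,-0.37],"yaw": 0},{"grip": 0.3,"offset": [-0.0075,-0.0065,-0.37],"yaw": 0}], "force": 25}}

```text
clock: 4.53
tool_pos: [0.4765, 0.1338, 0.0254]
eef_rot: [0.57, 0.822, 0.0, 0.0]
force: [-1.7, -0.7, 5.0]
width: 0.406
grasp_force: 25.7
```

Run:
```python
from h import *
s=r.state();print(s["tool_pos"],s["eef_rot"],s["width"],s["grasp_force"])
d=cam("wrist")
for b in blobs(d,*OR,(150,20,450,400),10): print("or",b[0],b[1],onz(d,b[0],.016))
```

```text
[0.4764513  0.13377183 0.02542812] [5.69942472e-01 8.21684546e-01 8.83871811e-05 2.81055638e-04] 0.4063790868295481 25.686422889557434
or [281.56 251.1 ] 976 [0.46984111 0.15204891 0.016     ]
or [281.54 301.48] 159 [0.47934298 0.12658593 0.016     ]
or [185.91 325.47] 32 [0.43859965 0.09290916 0.016     ]
or [377.3  343.45] 155 [0.53884571 0.11638196 0.016     ]
or [185.76 347.3 ] 103 [0.4416604  0.07689878 0.016     ]
```

{"op": "servo_tool", "data": {"targets": [{"grip": 0.3,"offset": [0,0,0.25],"yaw": 0},{"grip": 0.3,"offset": [0,-0.1,0.5],"yaw": -0.1},{"grip": 0.3,"offset": [0.1,-1,0.5],"yaw": -0.64},{"grip": 0.3,"offset": [0.1,-1,0.5],"yaw": -0.64},{"grip": 0.3,"offset": [0.1,-1,0.5],"yaw": -0.64},{"grip": 0.3,"offset": [0.1,-1,0.5],"yaw": -0.64}]}}

```text
clock: 5.32
tool_pos: [0.4966, -0.0698, 0.1251]
eef_rot: [0.758, 0.652, 0.0, 0.001]
force: [-0.7, 0.6, -1.1]
width: 0.405
grasp_force: 25.0
```

{"op": "servo_tool", "data": {"targets": [{"grip": 0.3,"offset": [0,-0.235,0],"yaw": 0},{"grip": 0.3,"offset": [0,-0.235,0],"yaw": 0},{"grip": 0.3,"offset": [0,-0.235,0],"yaw": 0}]}}

```text
clock: 5.7
tool_pos: [0.4957, -0.1119, 0.1244]
eef_rot: [0.756, 0.654, -0.0, -0.001]
force: [-0.6, 0.4, -1.3]
width: 0.404
grasp_force: 25.0
```

Run:
```python
from h import *
d=cam("wrist");d=cam("wrist","w4");t=cam("top","t4")
s=r.state();print(s["clock"],s["tool_pos"],s["eef_rot"],s["width"],s["grasp_force"],s["force"])
for b in blobs(d,(8,100,100),(32,255,255),(150,0,450,320),20): print("or",b[0],b[1],"z30",onz(d,b[0],.03),"band",onz(d,b[0],s["tool_pos"][2]-.0094))
```

```text
5.85 [ 0.49593671 -0.11170356  0.12452966] [ 7.55883569e-01  6.54705953e-01 -2.73454347e-05 -3.79862876e-04] 0.40787979590419 24.999376237392426 [ 0.29389892 -0.4882239  -1.39514343]
or [302.41 153.88] 155 z30 [ 0.51678931 -0.06455726  0.03      ] band [ 0.51336335 -0.05082853  0.11512966]
or [261.78 161.6 ] 123 z30 [ 0.48915106 -0.06586646  0.03      ] band [ 0.49666365 -0.05161959  0.11512966]
or [281.65 250.92] 1066 z30 [ 0.49287205 -0.13298751  0.03      ] band [ 0.49891196 -0.09217574  0.11512966]
or [431.97 257.36] 61 z30 [ 0.61076043 -0.15853572  0.03      ] band [ 0.57014297 -0.10761259  0.11512966]
or [281.59 301.38] 182 z30 [ 0.48637016 -0.17747234  0.03      ] band [ 0.49498337 -0.11905455  0.11512966]
or [371.86 316.36] 64 z30 [ 0.55908162 -0.20622377  0.03      ] band [ 0.53891739 -0.13642686  0.11512966]
```

View pics/w4.png

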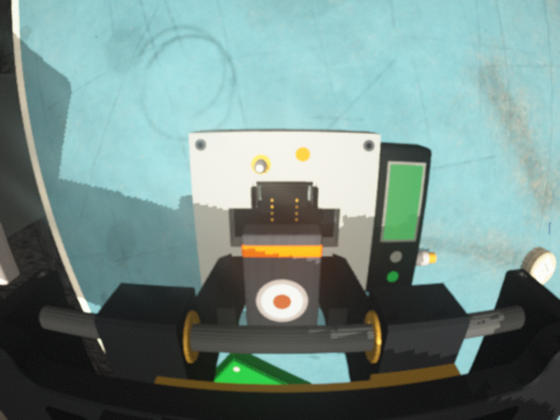

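Run:
```python
from h import *
d=cam("wrist");g=d["color"].mean(2)
def dark(roi):
    x0,y0,x1,y1=roi;w=np.clip(150-g[y0:y1,x0:x1],0,None)
    n,l,s,c=cv2.connectedComponentsWithStats((w>30).astype(np.uint8));i=1+np.argmax(s[1:,4]);return c[i]+[x0,y0],s[i]
P=[]
for roi in((194,138,208,152),(362,138,376,152)):
    c,s=dark(roi);P.append(onz(d,c,.03));print(c,s,P[-1])
v=P[0]-P[1];print("angle holes",np.degrees(np.arctan2(-v[1],-v[0])),"sep",np.linalg.norm(v),"mid",(P[0]+P[1])/2)
# nest outline upper: dark region rows 185-207
for row in (190,196,202):
    k=np.where(g[row,235:340]<70)[0]+235;print(row,k.min(),k.max(),onz(d,(k.min()-.5,row),.03)[:2],onz(d,(k.max()+.5,row),.03)[:2])
for row in (214,222,230):
    k=np.where(g[row,215:350]<70)[0]+215;print(row,k.min(),k.max(),onz(d,(k.min()-.5,row),.03)[:2],onz(d,(k.max()+.5,row),.03)[:2])
for col in (262,285,305):
    k=np.where(g[165:215,col]<80)[0]+165;print(col,k.min(),onz(d,(col,k.min()-.5),.03)[:2])
for col in (230,285,340):
    k=np.where((d["hsv"][110:150,col,1]<60)&(g[110:150,col]>120))[0]+110;print("edge",col,k.min(),onz(d,(col,k.min()-.5),.03)[:2])
```

```text
[199.5 144.5] [ 4  5  4  4 16] [ 0.44930975 -0.04756044  0.03      ]
[368.21052632 145.15789474] [ 3  4  7  7 38] [ 0.56234665 -0.06422675  0.03      ]
angle holes -8.387338446304007 sep 0.11425894585671295 mid [ 0.5058282 -0.0558936  0.03     ]
190 314 315 [ 0.52136951 -0.09052213] [ 0.52274002 -0.09071403]
196 253 315 [ 0.47915841 -0.08878171] [ 0.52225252 -0.09498589]
202 253 315 [ 0.47842273 -0.09306162] [ 0.52176506 -0.09930471]
214 235 332 [ 0.4642314  -0.09996048] [ 0.53279208 -0.10984517]
222 234 331 [ 0.462358   -0.10580165] [ 0.53152592 -0.11577281]
230 235 332 [ 0.46188196 -0.11195413] [ 0.53169811 -0.1220303 ]
262 201 [ 0.48515007 -0.09293959]
285 201 [ 0.50091655 -0.09521994]
305 183 [ 0.51621746 -0.08444196]
edge 230 121 [ 0.47281004 -0.03522508]
edge 285 110 [ 0.50967124 -0.03367967]
edge 340 110 [ 0.54561823 -0.03816453]
```

{"op": "servo_tool", "data": {"targets": [{"grip": 0.3,"offset": [0.0042,-0.0092,-0.1],"yaw": -0.004},{"grip": 0.3,"offset": [0.0042,-0.0092,-0.25],"yaw": -0.004},{"grip": 0.3,"offset": [0.0042,-0.0092,-0.3],"yaw": -0.004},{"grip": 0.3,"offset": [0.0042,-0.0092,-0.32],"yaw": -0.004},{"grip": 0.3,"offset": [0.0042,-0.0092,-0.34],"yaw": -0.004},{"grip": 0.3,"offset": [0.0042,-0.0092,-0.36],"yaw": -0.004}]}}

```text
clock: 6.65
tool_pos: [0.4976, -0.1152, 0.0533]
eef_rot: [0.757, 0.653, 0.0, 0.001]
force: [-0.2, 0.5, -1.7]
width: 0.409
grasp_force: 25.0
```

{"op": "servo_tool", "data": {"targets": [{"grip": 0.3,"offset": [0,0,-0.005],"yaw": 0},{"grip": 0.3,"offset": [0,0,-0.01],"yaw": 0}]}}

```text
clock: 6.9
tool_pos: [0.4971, -0.1151, 0.0509]
eef_rot: [0.757, 0.653, 0.0, 0.0]
force: [0.6, -0.8, -1.0]
width: 0.399
grasp_force: 25.0
```

Run:
```python
from h import *
d=cam("wrist");s=r.state();print(s["tool_pos"],s["force"],s["eef_rot"])
for b in blobs(d,(8,100,100),(32,255,255),(150,0,450,330),20): print("or",b[0],b[1],"z30",onz(d,b[0],.03),"band",onz(d,b[0],s["tool_pos"][2]-.0094))
```

```text
[ 0.49705504 -0.11504275  0.05077536] [-0.59099127 -0.34541334 -0.47122919] [7.57474500e-01 6.52864741e-01 4.16413538e-05 9.98313464e-05]
or [307.69 171.78] 366 z30 [ 0.51677787 -0.06454744  0.03      ] band [ 0.51621234 -0.06202873  0.04137536]
or [247.13 183.62] 308 z30 [ 0.48916206 -0.06589939  0.03      ] band [ 0.49081605 -0.06327202  0.04137536]
or [281.53 250.95] 1083 z30 [ 0.49952602 -0.1012095   0.03      ] band [ 0.50034705 -0.0957442   0.04137536]
or [281.54 301.36] 185 z30 [ 0.49515263 -0.13046884  0.03      ] band [ 0.49632515 -0.12265193  0.04137536]
or [376.01 322.35] 79 z30 [ 0.54541649 -0.15466626  0.03      ] band [ 0.54254923 -0.14490456  0.04137536]
or [186.51 324.65] 37 z30 [ 0.43913328 -0.14054856  0.03      ] band [ 0.44480817 -0.13192152  0.04137536]
```

{"op": "servo_tool", "data": {"targets": [{"grip": 0.3,"offset": [-0.003,0.008,0],"yaw": 0},{"grip": 0.3,"offset": [-0.003,0.008,-0.008],"yaw": 0},{"grip": 0.3,"offset": [-0.003,0.008,-0.016],"yaw": 0},{"grip": 0.3,"offset": [-0.003,0.008,-0.024],"yaw": 0},{"grip": 0.3,"offset": [-0.003,0.008,-0.031],"yaw": 0}]}}

```text
clock: 7.58
tool_pos: [0.4964, -0.1134, 0.0444]
eef_rot: [0.757, 0.653, -0.0, -0.0]
force: [-0.7, 0.2, 5.8]
width: 0.403
grasp_force: 25.0
```

{"op": "servo_tool", "data": {"targets": [{"grip": 0.46,"offset": [0,0,0],"yaw": 0},{"grip": 0.46,"offset": [0,0,0],"yaw": 0},{"grip": 0.46,"offset": [0,0,0.1],"yaw": 0},{"grip": 0.46,"offset": [0,0,0.35],"yaw": 0},{"grip": 0.46,"offset": [0,-0.3,0.6],"yaw": 0},{"grip": 0.46,"offset": [0,-0.3,0.6],"yaw": 0}]}}

```text
clock: 8.32
tool_pos: [0.4982, -0.1763, 0.1681]
eef_rot: [0.758, 0.652, 0.001, 0.003]
force: [-0.5, 0.3, -0.3]
width: 0.461
grasp_force: 0.0
```

Run:
```python
from h import *
d=cam("wrist");d=cam("wrist","w5");s=r.state();print(s["tool_pos"],s["force"],s["width"],s["clock"],s["eef_rot"])
for b in blobs(d,(8,100,100),(32,255,255),(150,0,450,330),20): print("or",b[0],b[1],"z30",onz(d,b[0],.03),"z35",onz(d,b[0],.035))
```

```text
[ 0.49695299 -0.17478746  0.16565015] [-0.17189414 -0.03193858  0.01423466] 0.4626908460460059 8.425 [7.58139156e-01 6.52091431e-01 4.09846008e-04 1.27168603e-03]
or [282.7   64.87] 107 z30 [ 0.51666618 -0.06450202  0.03      ] z35 [ 0.5165389  -0.06507869  0.035     ]
or [247.81  75.05] 98 z30 [ 0.48872131 -0.06815566  0.03      ] z35 [ 0.48913555 -0.06866152  0.035     ]
or [265.67 104.93] 429 z30 [ 0.49876084 -0.09401356  0.03      ] z35 [ 0.49898054 -0.09401834  0.035     ]
or [266.5  139.14] 58 z30 [ 0.49513143 -0.12105653  0.03      ] z35 [ 0.49542145 -0.12053727  0.035     ]
or [409.93 171.45] 60 z30 [ 0.611679   -0.16376274  0.03      ] z35 [ 0.60971055 -0.16241592  0.035     ]
or [249.42 186.47] 98 z30 [ 0.47498906 -0.15732822  0.03      ] z35 [ 0.4756694  -0.15610608  0.035     ]
or [382.91 320.48] 127 z30 [ 0.58352084 -0.3168036   0.03      ] z35 [ 0.58209804 -0.31249113  0.035     ]
or [178.13 323.34] 53 z30 [ 0.37322206 -0.28829656  0.03      ] z35 [ 0.37587446 -0.28453649  0.035     ]
```

View pics/w5.png

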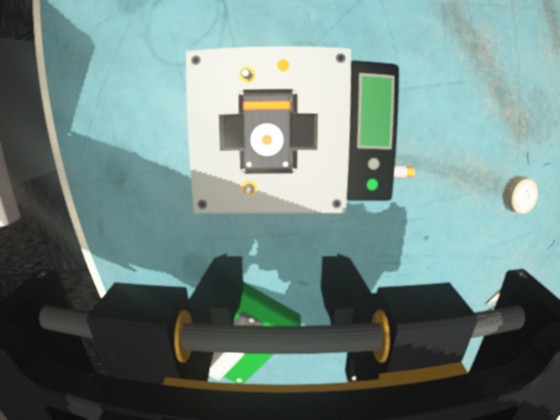

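Run:
```python
from h import *
d=cam("wrist");g=d["color"].mean(2);P=[]
for x,y in((195,60),(341,58),(202,204),(337,202)):
    k=np.clip(130-g[y-7:y+8,x-7:x+8],0,None);n,l,s,c=cv2.connectedComponentsWithStats((k>0).astype(np.uint8));i=1+np.argmin(np.linalg.norm(c[1:]-7,axis=1))
    P.append(onz(d,c[i]+[x-7,y-7],.03)[:2]);print(c[i]+[x-7,y-7],s[i,4],P[-1])
P=np.array(P);print("centre",P.mean(0));v=P[1]-P[0]+P[3]-P[2];print(np.degrees(np.arctan2(v[1],v[0])));v=P[0]-P[2]+P[1]-P[3];print(np.degrees(np.arctan2(v[1],v[0]))-90,np.linalg.norm(P[0]-P[2]),np.linalg.norm(P[0]-P[1]))
```

```text
[196.44827586  61.4137931 ] 29 [ 0.44936462 -0.04718281]
[342.18421053  59.68421053] 38 [ 0.56189439 -0.06413986]
[203.05970149 206.53731343] 67 [ 0.43179314 -0.16579168]
[338.48275862 206.24137931] 29 [ 0.54454592 -0.18271616]
centre [ 0.49689952 -0.11495763]
-8.55293871637776
-8.375292087680833 0.11990338198723147 0.11380022467406492
```

{"op": "servo_tool", "data": {"targets": [{"grip": 0.6,"offset": [0.5,-0.94,-0.08],"yaw": 0.042},{"grip": 0.6,"offset": [0.5,-0.94,-0.08],"yaw": 0.042},{"grip": 0.6,"offset": [0.5,-0.94,-0.08],"yaw": 0.042},{"grip": 0.6,"offset": [0.5,-0.94,-0.08],"yaw": 0.042},{"grip": 0.6,"offset": [0.5,-0.94,-0.08],"yaw": 0.042},{"grip": 0.6,"offset": [0.5,-0.94,-0.08],"yaw": 0.042}]}}

```text
clock: 9.22
tool_pos: [0.5956, -0.359, 0.1466]
eef_rot: [0.746, 0.666, -0.0, -0.002]
force: [0.1, 0.2, -0.2]
width: 0.598
grasp_force: 0.0
```

Run:
```python
from h import *
d=cam("wrist","w6");s=r.state();print(s["tool_pos"],s["force"],s["width"],s["clock"],s["eef_rot"])
for b in blobs(d,(8,100,100),(32,255,255),(150,0,450,330),20): print("or",b[0],b[1],"z22",onz(d,b[0],.022))
for b in blobs(d,(0,0,150),(180,60,255),(180,60,400,330),8): print("light",b[0],b[1],"z52",onz(d,b[0],.052),"z22",onz(d,b[0],.022),rect(b[2])[0])
```

```text
[ 0.59579334 -0.35907416  0.14731447] [-0.88931755  0.35771096 -0.47758021] 0.6006022162495227 9.275 [ 7.46149038e-01  6.65777457e-01 -5.02144832e-05 -1.40979068e-03]
or [302.   148.68] 190 z22 [ 0.61645993 -0.31182717  0.022     ]
or [159.61 319.31] 147 z22 [ 0.46178942 -0.45913054  0.022     ]
or [402.6  318.73] 210 z22 [ 0.70149532 -0.4851049   0.022     ]
light [209.47  64.23] 133 z52 [ 0.5612125  -0.24321418  0.052     ] z22 [ 0.55500905 -0.23849697  0.022     ] ((207.5, 67.0), (14.0, 31.0), 90.0)
light [328.83 119.65] 15214 z52 [ 0.63483733 -0.28994906  0.052     ] z22 [ 0.63888672 -0.29174005  0.022     ] ((300.0, 151.0), (182.0, 198.0), 90.0)
light [185.46  74.93] 28 z52 [ 0.54397678 -0.24740036  0.052     ] z22 [ 0.53537312 -0.24326611  0.022     ] ((185.83018493652344, 75.9056625366211), (9.3405179977417, 5.7691426277160645), 74.05460357666016)
light [197.15  74.26] 39 z52 [ 0.55206656 -0.24848834  0.052     ] z22 [ 0.54458946 -0.2445056   0.022     ] ((198.00003051757812, 73.5), (8.049844741821289, 9.391485214233398), 63.43495178222656)
light [189.01  88.12] 72 z52 [ 0.545
[... 4076 characters left out ...]
.23 285.  ] 13 z52 [ 0.61332966 -0.41234376  0.052     ] z22 [ 0.61438394 -0.43117919  0.022     ] ((312.0, 285.5), (5.0, 2.0), 90.0)
light [392.14 297.54] 28 z52 [ 0.67860193 -0.43474944  0.052     ] z22 [ 0.68874589 -0.45670504  0.022     ] ((392.0, 298.0), (8.0, 4.0), 90.0)
light [241.48 315.74] 571 z52 [ 0.55352271 -0.43618166  0.052     ] z22 [ 0.54624839 -0.45833671  0.022     ] ((244.2667236328125, 319.5304870605469), (45.215824127197266, 24.978561401367188), 27.552812576293945)
light [329.59 312.59] 17 z52 [ 0.62565679 -0.44119795  0.052     ] z22 [ 0.62842772 -0.46405156  0.022     ] ((329.8000183105469, 312.5999755859375), (3.5777084827423096, 5.366563320159912), 63.43495178222656)
```

View pics/w6.png

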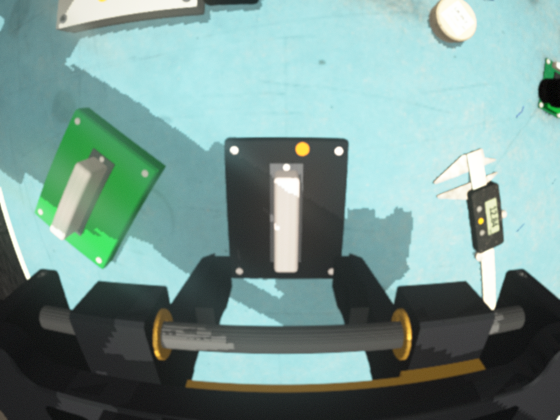

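{"op": "servo_tool", "data": {"targets": [{"grip": 0.6,"offset": [0.0115,-0.019,-0.1],"yaw": -0.007},{"grip": 0.6,"offset": [0.0115,-0.019,-0.3],"yaw": -0.007},{"grip": 0.6,"offset": [0.0115,-0.019,-0.42],"yaw": -0.007},{"grip": 0.6,"offset": [0.0115,-0.019,-0.479],"yaw": -0.007},{"grip": 0.6,"offset": [0.0115,-0.019,-0.479],"yaw": -0.007},{"grip": 0.1,"offset": [0.0115,-0.019,-0.479],"yaw": -0.007},{"grip": 0.1,"offset": [0.0115,-0.019,-0.479],"yaw": -0.007},{"grip": 0.1,"offset": [0.0115,-0.019,-0.479],"yaw": -0.007},{"grip": 0.1,"offset": [0.0115,-0.019,-0.479],"yaw": -0.007},{"grip": 0.1,"offset": [0.0115,-0.019,-0.479],"yaw": -0.007},{"grip": 0.1,"offset": [0.0115,-0.019,-0.479],"yaw": -0.007}], "force": 55}}

```text
clock: 10.65
tool_pos: [0.5988, -0.3654, 0.0533]
eef_rot: [0.748, 0.663, -0.0, 0.0]
force: [-2.4, -0.2, 4.9]
width: 0.2
grasp_force: 55.0
```

```bash
cat >> h.py <<'E'
def cover(d,z=.022):
    "screws near dot end + dot, on plane z"
    o=[b for b in blobs(d,(8,120,100),(25,255,255),(200,80,400,280),40)]
    L=[b for b in blobs(d,(0,0,150),(180,60,255),(130,80,420,330),25,400)]
    return [(b[0],b[1],onz(d,b[0],z)[:2].round(5)) for b in o],[(b[0],b[1],onz(d,b[0],z)[:2].round(5)) for b in L]
E
python3 - <<'E'
from h import *
d=cam("wrist","w7");s=r.state();print(s["tool_pos"],s["force"],s["width"],s["clock"],s["eef_rot"])
o,L=cover(d);print(*o,*L,sep="\n")
E
```

```text
[ 0.5987959  -0.36539678  0.05330058] [-2.22793473  0.34520492  5.24512008] 0.20112739742388916 10.7 [ 7.48419962e-01  6.63225079e-01 -4.49084549e-05  2.28397742e-04]
(array([306.95, 162.23]), 155, array([ 0.61772, -0.31194]))
(array([363.87, 165.18]), 151, array([ 0.6452, -0.3163]))
(array([198.72, 165.34]), 120, array([ 0.56581, -0.30673]))
(array([413.99, 273.23]), 170, array([ 0.6732 , -0.38111]))
```

{"op": "servo_tool", "data": {"targets": [{"grip": 0.1,"offset": [0,0,0.15],"yaw": 0},{"grip": 0.1,"offset": [0,0,0.4],"yaw": 0},{"grip": 0.1,"offset": [-0.1,0.2,0.5],"yaw": -0.033},{"grip": 0.1,"offset": [-0.2,0.45,0.5],"yaw": -0.033},{"grip": 0.1,"offset": [-0.3,0.7,0.5],"yaw": -0.033},{"grip": 0.1,"offset": [-0.4,0.9,0.5],"yaw": -0.033},{"grip": 0.1,"offset": [-0.4,0.9,0.5],"yaw": -0.033}]}}

```text
clock: 11.58
tool_pos: [0.5167, -0.1817, 0.1514]
eef_rot: [0.756, 0.655, -0.0, -0.002]
force: [0.6, 0.8, -2.0]
width: 0.195
grasp_force: 55.0
```

{"op": "servo_tool", "data": {"targets": [{"grip": 0.1,"offset": [-0.05,0.15,0],"yaw": 0},{"grip": 0.1,"offset": [-0.11,0.34,0],"yaw": 0},{"grip": 0.1,"offset": [-0.11,0.34,0],"yaw": 0},{"grip": 0.1,"offset": [-0.11,0.34,0],"yaw": 0}]}}

```text
clock: 12.08
tool_pos: [0.4974, -0.118, 0.1528]
eef_rot: [0.757, 0.653, 0.0, 0.001]
force: [0.3, -0.4, -2.5]
width: 0.199
grasp_force: 55.0
```

Run:
```python
from h import *
d=cam("wrist","w8");s=r.state();print(s["tool_pos"],s["force"],s["width"],s["clock"],s["eef_rot"])
o,L=cover(d,s["tool_pos"][2]-.0313);print(*o,*L,sep="\n")
for b in blobs(d,(8,100,100),(32,255,255),(100,0,450,330),20): print("or",b[0],b[1],"z30",onz(d,b[0],.03))
```

```text
[ 0.49739275 -0.11831489  0.15283257] [-0.01165682 -0.87143717 -2.7919174 ] 0.1941949002663751 12.125 [7.57147994e-01 6.53243177e-01 6.48469224e-05 5.12525332e-04]
(array([307.3 , 161.97]), 159, array([ 0.51784, -0.06502]))
(array([400.17, 167.32]), 242, array([ 0.56374, -0.07352]))
(array([198.93, 165.37]), 150, array([ 0.46603, -0.05859]))
(array([364.04, 165.16]), 147, array([ 0.5451 , -0.07018]))
(array([386.56, 219.21]), 34, array([ 0.55514, -0.09991]))
(array([174.03, 280.69]), 62, array([ 0.43608, -0.1198 ]))
or [296.24 139.36] 99 z30 [ 0.51675941 -0.06414772  0.03      ]
or [306.79 162.34] 448 z30 [ 0.52229435 -0.08269229  0.03      ]
or [417.69 237.05] 55 z30 [ 0.61101216 -0.15957133  0.03      ]
or [222.83 321.32] 112 z30 [ 0.42638143 -0.21977883  0.03      ]
or [340.24 321.18] 130 z30 [ 0.53646076 -0.23590813  0.03      ]
```

{"op": "servo_tool", "data": {"targets": [{"grip": 0.1,"offset": [-0.006,0.0045,-0.1],"yaw": 0},{"grip": 0.1,"offset": [-0.006,0.0045,-0.2],"yaw": 0},{"grip": 0.1,"offset": [-0.006,0.0045,-0.25],"yaw": 0},{"grip": 0.1,"offset": [-0.006,0.0045,-0.25],"yaw": 0}]}}

```text
clock: 12.62
tool_pos: [0.4953, -0.1168, 0.1021]
eef_rot: [0.757, 0.653, -0.0, -0.001]
force: [-0.0, -0.4, -2.1]
width: 0.204
grasp_force: 55.0
```

Run:
```python
from h import *
d=cam("wrist","w9");s=r.state();print(s["tool_pos"],s["force"],s["width"],s["clock"],s["eef_rot"])
o,L=cover(d,s["tool_pos"][2]-.0313);print(*o,*L,sep="\n")
for b in blobs(d,(8,100,100),(32,255,255),(100,0,450,330),20): print("or",b[0],b[1],"z30",onz(d,b[0],.03))
```

```text
[ 0.49571511 -0.11682379  0.10274856] [ 0.09941707 -0.77160617 -2.3228419 ] 0.19819279283813515 12.675 [ 7.57159351e-01  6.53230212e-01 -3.49019613e-05 -7.71192532e-05]
(array([307.16, 162.2 ]), 149, array([ 0.51565, -0.0637 ]))
(array([198.93, 165.36]), 154, array([ 0.46409, -0.05716]))
(array([363.97, 165.26]), 152, array([ 0.54283, -0.0688 ]))
(array([399.15, 187.28]), 314, array([ 0.56033, -0.08224]))
(array([306.04, 217.36]), 25, array([ 0.51163, -0.09107]))
(array([176.51, 229.34]), 41, array([ 0.44451, -0.088  ]))
(array([159.15, 239.96]), 27, array([ 0.43289, -0.09265]))
(array([153.93, 242.97]), 29, array([ 0.42925, -0.094  ]))
(array([177.61, 268.18]), 28, array([ 0.43873, -0.11051]))
or [306.78 162.29] 444 z30 [ 0.51750837 -0.07159234  0.03      ]
or [444.25 263.31] 59 z30 [ 0.61019753 -0.15778646  0.03      ]
or [222.97 321.23] 119 z30 [ 0.44160439 -0.18003403  0.03      ]
or [340.29 321.33] 141 z30 [ 0.52863613 -0.19294791  0.03      ]
```

{"op": "servo_tool", "data": {"targets": [{"grip": 0.1,"offset": [0.0045,-0.0025,0],"yaw": 0},{"grip": 0.1,"offset": [0.0045,-0.0025,-0.015],"yaw": 0},{"grip": 0.1,"offset": [0.0045,-0.0025,-0.025],"yaw": 0},{"grip": 0.1,"offset": [0.0045,-0.0025,-0.035],"yaw": 0},{"grip": 0.1,"offset": [0.0045,-0.0025,-0.035],"yaw": 0}]}}

```text
clock: 13.3
tool_pos: [0.4962, -0.1167, 0.0955]
eef_rot: [0.757, 0.653, -0.0, -0.0]
force: [-0.7, 0.3, -2.0]
width: 0.197
grasp_force: 55.0
```

{"op": "servo_tool", "data": {"targets": [{"grip": 0.1,"offset": [0,0,-0.008],"yaw": 0},{"grip": 0.1,"offset": [0,0,-0.016],"yaw": 0},{"grip": 0.1,"offset": [0,0,-0.024],"yaw": 0},{"grip": 0.1,"offset": [0,0,-0.03],"yaw": 0}]}}

```text
clock: 13.8
tool_pos: [0.4963, -0.1168, 0.0896]
eef_rot: [0.757, 0.653, -0.0, -0.0]
force: [-0.7, 0.3, -2.3]
width: 0.198
grasp_force: 55.0
```

{"op": "servo_tool", "data": {"targets": [{"grip": 0.1,"offset": [0,0,-0.008],"yaw": 0},{"grip": 0.1,"offset": [0,0,-0.016],"yaw": 0},{"grip": 0.1,"offset": [0,0,-0.024],"yaw": 0},{"grip": 0.1,"offset": [0,0,-0.03],"yaw": 0},{"grip": 0.1,"offset": [0,0,-0.03],"yaw": 0}]}}

```text
clock: 14.42
tool_pos: [0.4965, -0.1169, 0.0842]
eef_rot: [0.757, 0.653, 0.0, 0.0]
force: [-2.6, 0.8, 6.6]
width: 0.198
grasp_force: 55.0
```

{"op": "servo_tool", "data": {"targets": [{"grip": 0.1,"offset": [0,0,-0.005],"yaw": 0},{"grip": 0.1,"offset": [0,0,-0.01],"yaw": 0},{"grip": 0.1,"offset": [0,0,-0.01],"yaw": 0}]}}

```text
clock: 14.8
tool_pos: [0.4967, -0.1169, 0.0838]
eef_rot: [0.757, 0.654, -0.0, 0.0]
force: [-9.4, 3.1, 21.4]
width: 0.201
grasp_force: 55.0
```

{"op": "servo_tool", "data": {"targets": [{"grip": 0.1,"offset": [-0.003,0.001,0],"yaw": 0},{"grip": 0.1,"offset": [-0.003,0.001,0],"yaw": 0},{"grip": 0.1,"offset": [-0.003,0.001,0],"yaw": 0}]}}

```text
clock: 15.18
tool_pos: [0.4966, -0.1169, 0.0838]
eef_rot: [0.757, 0.654, 0.0, 0.001]
force: [-7.0, 2.8, 19.6]
width: 0.2
grasp_force: 55.0
```

{"op": "servo_tool", "data": {"targets": [{"grip": 0.1,"offset": [-0.004,0.001,-0.004],"yaw": 0},{"grip": 0.1,"offset": [-0.006,0.002,-0.008],"yaw": 0},{"grip": 0.1,"offset": [-0.006,0.002,-0.008],"yaw": 0}]}}

```text
clock: 15.55
tool_pos: [0.4965, -0.1169, 0.0837]
eef_rot: [0.757, 0.654, 0.001, 0.002]
force: [-8.2, 4.0, 29.6]
width: 0.201
grasp_force: 55.1
```

Run:
```python
from h import *
d=cam("wrist","w10");s=r.state();print(s["tool_pos"],s["force"],s["wrist_torque"],s["clock"],s["eef_rot"])
o,L=cover(d,.052);print(*o,*L,sep="\n")
t=cam("top");q=cam("side")
a=cv2.resize(t["color"][200:305,225:330],(400,400),interpolation=2);b=cv2.resize(q["color"][130:235,250:355],(400,400),interpolation=2)
cv2.imwrite("pics/f.png",np.hstack([a,b])[...,::-1])
```

```text
[ 0.49649732 -0.11686448  0.08367706] [-8.39691297  4.58635677 29.22224325] [ 0.68164621  1.4386474  -0.00489092] 15.6 [0.75682342 0.65361648 0.00078909 0.00178762]
(array([307.08, 162.09]), 159, array([ 0.51697, -0.06399]))
(array([198.47, 165.34]), 157, array([ 0.46494, -0.05744]))
(array([363.75, 165.28]), 155, array([ 0.54429, -0.06918]))
(array([405.31, 196.13]), 310, array([ 0.56534, -0.08791]))
(array([165.67, 238.76]), 72, array([ 0.43789, -0.09295]))
(array([149.83, 254.23]), 281, array([ 0.42561, -0.10087]))
(array([169.14, 279.59]), 37, array([ 0.43241, -0.11783]))
```

View pics/f.png

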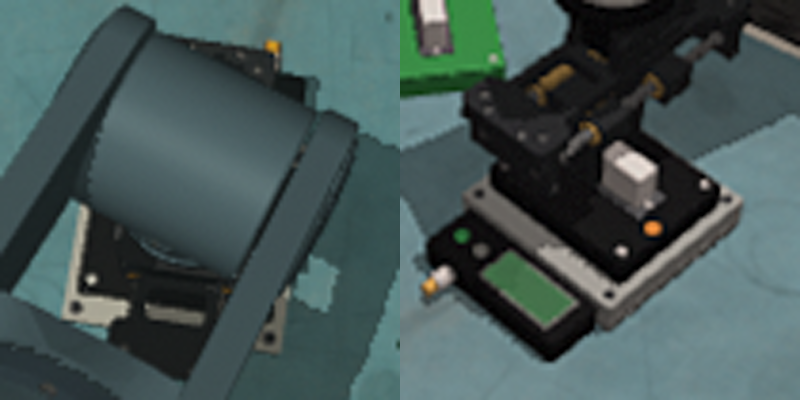

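```bash
python3 -c "
from rig import r
print(r.state()['force'],r.finish_job())"
```

```text
the job is handed in; nothing more can be done
[-7.85035902  4.102976   28.57787272] None
```

The job is handed in at about 15.6 s: the module lies in the nest with its orange band towards the dot, the cover is over both pins and held pressed flush on the deck at about 29 N, and the lens box and dropper bottle were not touched.

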